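# Fold the kitchen tools shut and put them in the utensil case

### The arm

A 6-joint arm with a two-finger parallel gripper is mounted at the origin on the work surface. World frame = base frame: x ahead of the robot, y to its left, z up, the work surface at z = 0. Lengths are in m, angles in rad, forces in N, time in s.
With the tool pointing down it reaches from about 0.275 to 1 m from the base axis. Payload 8.4 kg.
Tool frame: the origin (TCP) lies midway between the tips of the shut fingers; the grasp point (between the pads) lies 19 mm behind it; y points along the fingers, z is the direction in which the jaws open and shut, and the axes are right-handed (so a half turn about y gives the same grasp; the last joint's range is limited). The gripper opens to 85 mm and grips with 20 to 120 N. Pads are 22 mm wide; open, the fingers measure 114 mm over their backs; the gripper's body (76 mm by 85 mm) begins 54 mm behind the grasp point. The pads swing forward as they close: fully open they stand 13 mm farther back than shut.
Start: joints at [-1.182, 0.353, 1.633, -0, 1.155, -0.002], TCP at [0.238, -0.578, 0.231] pointing down, gripper open.
Joint ranges: [-2.63, 2.63], [-0.92, 2.1], [0.06, 2.66], [-1.3, 4.44], [0, 2.69], [-3.02, 3.02]. Speed limits (rad/s): [2.22, 2.22, 2.79, 3.14, 3.14, 3.14].

### API

Orientations are given as a unit quaternion [w, x, y, z].
In Python, from plant import monitor, eyes, workorder gives the robot as it stands.
- The arm moves only by the tool send_rows, never from a script. Its argument "plan" is a list of rows, each a list of 7 numbers: the turn, a rotation vector about the tool's x, y, z in degrees, then the shift along the tool's x, y, z in mm, then the finger opening in mm, from 0 to 85.4. In form: [[rx, ry, rz, tx, ty, tz, claw], ...]. A call has exactly 5 rows; each row is the pose to reach, as a shift and turn from the pose measured when the call began, along the tool's axes at that moment; what a row does not reach only later rows make up. A row lasts 1/12 s, in which the tool goes at most 41.7 mm and 7.16 degrees, less where a joint would pass 70% of its speed; a pose out of reach is approached as far as the arm can. A call with a gripper value outside its range is refused whole. The fingers move at their own pace and stop on an object; the grip force is fixed at half the most. Time passes only in rows, so rows that repeat a pose let the fingers close, or fill a call up. It gives the time, the measured TCP pose, the force and the opening at its end, in the units of the state.
- monitor.get_obs(): the state, without advancing time (a new reading comes with each control period).
- eyes.grab_frame(name): name is "side" or "top" or "wrist"; returns the picture (480x640x3 uint8, red, green, blue); there is no depth.
- eyes.camera_params(name): a dict with "mtx" (3x3 intrinsics, pixels), "R" (3x3) and "t" (3): a world point X has camera coordinates R X + t. Camera axes: x right, y down, z forward; pixel columns grow to the right and rows downward; lengths in m; the calibration is good to about 2 mm. The wrist camera is an equidistant fisheye: a pixel r from the principal point sees the ray r / f radians off the axis. A picture is of the moment at which its call begins: read the wrist's pose just before it. camera_params takes no time and is no camera call; for the wrist camera it gives the pose at the moment of the call.
- workorder.hand_in(): hands the job in, once; it reports no verdict.
The state is a dict: "t": time; "q": joint angles; "qd": joint speeds; "effort": joint torques, N m; "tool_pos": TCP position; "eef_rot": TCP orientation; "contact_force": force on the tool from outside, world axes, zero at the start; "wrist_torque": the same for the moment, N m; "opening": opening from 0.0 (shut) to 1.0 (fully open).
Only numpy, scipy, OpenCV 4.12 (cv2) and the standard library are available. Lean on these libraries where they do the work, as an engineer would, in place of code of your own. Each camera call takes 0.05 s, during which the arm holds its last target.

### The job

Put the lemon squeezer and the nutcracker away in the turquoise utensil case: fold each one fully closed, then lay the squeezer flat in the long compartment and the nutcracker flat in the shorter compartment beside it, the same way up as they lie now. Set them down gently instead of dropping or flinging them, let go, and leave the jars, cups, spatula and the little brass tin where they are.

Things in the scene. Friction and masses are not known exactly. Their poses are not given: they have to be found in the camera images.
- case: Shallow open turquoise plastic utensil case, fixed: 233 (its x) x 182 (y) x 34 mm high; floor and walls 4 mm. Origin: centre of its underside, z up; yaw within 0.2 rad of the world's. A full-height divider along x (y = -7 to -3 mm) separates the long compartment (+y side) from the -y side, split at x = 52 to 57 mm into the short compartment (-x end) and a small one that holds a brass tin.
- case_long (a point): Centre of the floor of the long compartment (225 x 90 mm inside, 30 mm deep), 4 mm above the counter; axes as the case.
- case_short (a point): Centre of the floor of the short compartment (165 x 80 mm inside, 30 mm deep), 4 mm above the counter; axes as the case.
- squeezer: Lime-green lemon squeezer, loose, 0.25 kg, lying flat, lever raised. Origin on its underside below the handle's neck; x from hinge to handle's end, z up. Hinge axis (along y) at x = -85, z = 30 mm. Bowl 60 mm across, centred at x = -45. Handle x = -17 to 105 mm, 22 mm wide; closed, both handles stack to z = 30 mm and are gripped together. Spans x = -95 to 105, up to z = 36; balances at x = -10.
- squeezer_lever (a joint): Angle of the squeezer's upper lever, rad: 0 fully closed, 1.57 upright over the hinge; starts at 0.9 to 1.4, leaning towards the handle's end; stops at 0 and 1.6. Stays where left (friction 0.10 N m). Pushing its back (side away from the lower handle) over and down closes it. The back of its handle is a flat 22 mm wide, 68 to 190 mm from the hinge axis, in a plane through that axis.
- lever_end (a point): The free end of the squeezer's lever, on the back (when closed, top) face: 190 mm from the hinge axis.
- nutcracker: Steel nutcracker with red grips, loose, 0.22 kg, 22 mm high, lying flat, legs spread in a V. Origin: on the underside at the vertical pivot (24 mm round boss), z up. Its fixed leg runs along +x to 130 mm, y = -15 to -2 mm; the other is its mirror image, turned about the pivot towards +y by the joint's angle. Closed: 30 mm wide, x = -12 to 130 mm; balances 43 mm from the pivot.
- nutcracker_leg (a joint): Angle q between the nutcracker's legs, rad: 0 fully closed (parallel); starts at 0.5 to 0.75; stops at 0 and 1.2. No spring: stays where left (friction 0.03 N m), closes when the legs are squeezed together. At distance d from the pivot along the middle of the V the outside width is 2 (d tan(q/2) + 15 mm / cos(q/2)).
- fixed_leg_end (a point): Tip of the fixed leg, on its top face, 130 mm from the pivot.
- swinging_leg_end (a point): Tip of the swinging leg, on its top face, 130 mm from the pivot.
- rice_jar: Glass jar with a black lid and paper label, 76 mm across, 140 mm high; origin: centre of underside. Leave alone.
- pepper_jar: Dark jar with a black lid, 60 mm across, 100 mm high; origin: centre of underside. Leave alone.
- tumbler: Steel tumbler, 72 mm across, 100 mm high; origin: centre of underside. Leave alone.
- mug: Teal mug, 76 mm across, 90 mm high; origin: centre of underside. Leave alone.
- spatula: Wooden-handled spatula lying on the counter beside the dish rack; origin: on its underside. Leave alone.
- tin: Brass tin, 38 mm across, 28 mm high, in the case's small end compartment; origin: centre of underside. Leave alone.
Things that resemble listed ones, but are neither listed nor needed, are in the scene too. There is more than one size of the squeezer; the one meant has the size given above. Of the things that look like the nutcracker, the larger one is meant.

How it is judged:
At the end, for the whole second after the job is handed in: Squeezer closed (lever under 0.1 rad) and lying flat (within 0.1 rad, within 6 mm of the floor) inside the long compartment; nutcracker closed (legs under 0.1 rad) and lying flat likewise inside the short compartment; both at rest. Either may point either way along its compartment (value of joint each of squeezer_lever, nutcracker_leg below 0.1 rad and x of squeezer in the frame of case_long between -0.03 and 0.03 m and y of squeezer in the frame of case_long between -0.045 and 0.045 m and x of nutcracker in the frame of case_short between -0.083 and 0.083 m and y of nutcracker in the frame of case_short between -0.04 and 0.04 m and z of squeezer in the frame of case_long below 0.006 m and z of nutcracker in the frame of case_short below 0.006 m and angle between each of squeezer, nutcracker's own z axis and vertical below 0.1 rad and linear speed of each of squeezer, nutcracker below 0.02 m/s); the robot touches nothing.
It fails at once if the squeezer is dropped or flung (moving faster than 0.6 m/s while the robot is not touching it) (contact force between squeezer and the arm below 0.05 N and contact force between squeezer and the fingers below 0.05 N and linear speed of squeezer above 0.6 m/s).
It fails at once if the nutcracker is dropped or flung (moving faster than 0.6 m/s while the robot is not touching it) (contact force between nutcracker and the arm below 0.05 N and contact force between nutcracker and the fingers below 0.05 N and linear speed of nutcracker above 0.6 m/s).
It fails at once if a bystander (jar, tumbler, mug, spatula, brass tin) is shifted by more than 30 mm or tipped over (distance of any of rice_jar, pepper_jar, tumbler, mug, spatula, tin from where it was at the start of the episode above 0.03 m or angle between any of rice_jar, pepper_jar, tumbler, mug, tin's own z axis and vertical above 0.5 rad).
It also fails if it takes over 56 s, if anything falls off the work surface, if the arm or the gripper's body presses on something with over 40 N, if the wrist force passes 120 N, or if a joint passes its speed limit or range.

## Working session

There is one attempt and no reset: what is moved stays moved. The work goes in short steps, Python scripts to look and compute and a tool call to move; the robot and the scene stay as the last step left them, time stands still between calls to the robot, and variables do not carry over. Pictures are saved under pics/ and viewed, and the job is handed in when it is done.

Besides the shell and the picture viewer there is one more tool, called after "Request:" as name(argument=value, ...) on one line, values as JSON. send_rows: Moves the arm, as the interface text tells. Its arguments: {"type":"object","properties":{"plan":{"type":"array","items":{"type":"array","items":{"type":"number"}}}},"required":["plan"]}

```bash
ls; mkdir -p pics
python3 - <<'E'
from plant import monitor, eyes, workorder
import cv2
print(monitor.get_obs())
for n in ["side","top","wrist"]:
    print(n,eyes.camera_params(n))
    im=eyes.grab_frame(n); cv2.imwrite(f"pics/{n}0.png",im[:,:,::-1])
E
```

```text
pics
{'t': 0.0, 'q': array([-1.18240269e+00,  3.53665349e-01,  1.63411939e+00,  6.27830914e-06,
        1.15517304e+00, -2.35464123e-03]), 'qd': array([ 0.00119122, -0.00067705, -0.00140525, -0.00058021, -0.00048499,
        0.00093023]), 'effort': array([-2.42853464e-03, -6.05253482e+01, -3.42067838e+01, -1.54900708e-04,
        9.49464535e-03,  9.46552490e-07]), 'tool_pos': array([ 0.23790437, -0.57745361,  0.23055724]), 'eef_rot': array([ 0.13718166, -0.13736284,  0.69412823, -0.69318009]), 'contact_force': array([ 0.60422346,  0.28481494, -0.21784898]), 'wrist_torque': array([0.05708959, 0.00198064, 0.03639537]), 'opening': 1.0020691376241175}
side {'mtx': array([[551.51020176,   0.        , 312.64259693],
       [  0.        , 551.51020176, 238.33755218],
       [  0.        ,   0.        ,   1.        ]]), 'R': array([[-7.12935600e-01, -7.01229452e-01, -2.93534738e-04],
       [-5.35433943e-01,  5.44642550e-01, -6.45503668e-01],
       [ 4.52806055e-01, -4.60045376e-01, -7.63757114e-01]]), 't': array([0.41038906, 0.28718476, 1.1103187 ])}
top {'mtx': array([[551.80147341,   0.        , 316.84133347],
       [  0.        , 551.80147341, 239.25131675],
       [  0.        ,   0.        ,   1.        ]]), 'R': array([[-0.01854914, -0.99978885, -0.00884184],
       [-0.99263954,  0.01947359, -0.11953039],
       [ 0.11967734,  0.00655958, -0.99279117]]), 't': array([0.0798283 , 0.51450937, 1.38833819])}
wrist {'mtx': array([[371.64829954,   0.        , 318.77188194],
       [  0.        , 371.64829954, 240.19197549],
       [  0.        ,   0.        ,   1.        ]]), 'R': array([[ 0.3807691 , -0.92466911, -0.00139022],
       [-0.88855023, -0.36631101,  0.276215  ],
       [-0.25591673, -0.10393885, -0.96109487]]), 't': array([-0.62354086, -0.03602775,  0.38007845])}
```

View pics/side0.png

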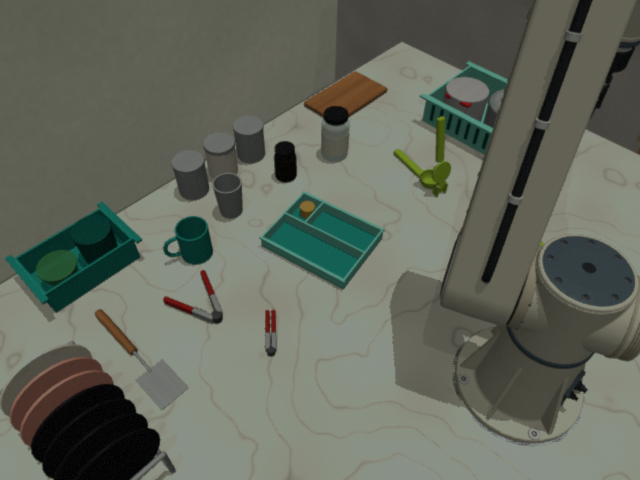

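View pics/top0.png

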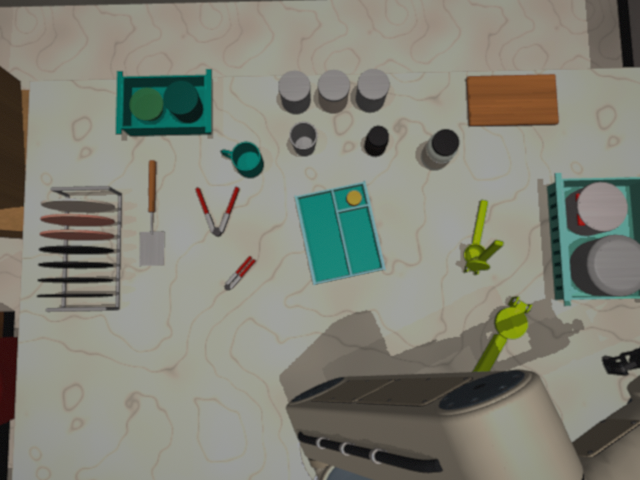

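View pics/wrist0.png

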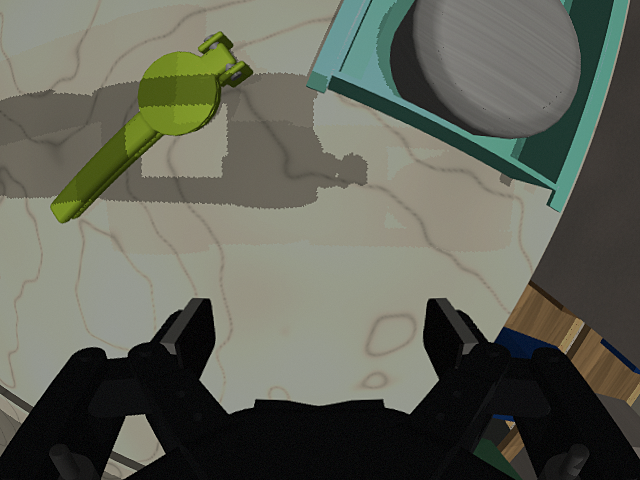

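The side view shows a squeezer with a raised lever at about (435,170) and the V-shaped nutcracker at (215,315). The top view shows the case at (340,232), the V nutcracker at (218,210), the raised squeezer at (480,240) and a closed, larger-looking squeezer at (510,325). I'll enlarge these areas.

Run:
```python
import cv2
t=cv2.imread("pics/top0.png"); s=cv2.imread("pics/side0.png")
def crop(im,x0,y0,x1,y1,k,n):
    c=cv2.resize(im[y0:y1,x0:x1],None,fx=k,fy=k,interpolation=cv2.INTER_CUBIC)
    for x in range((x0+9)//10*10,x1,10):
        cv2.line(c,((x-x0)*k,0),((x-x0)*k,8 if x%50 else 20),(0,0,255),1)
        if x%20==0: cv2.putText(c,str(x),((x-x0)*k,30),0,.4,(0,0,255))
    for y in range((y0+9)//10*10,y1,10):
        cv2.line(c,(0,(y-y0)*k),(8,(y-y0)*k),(0,0,255),1)
        if y%20==0: cv2.putText(c,str(y),(10,(y-y0)*k),0,.4,(0,0,255))
    cv2.imwrite(n,c)
crop(t,440,190,560,280,6,"pics/tsq.png")
crop(t,180,170,280,300,4,"pics/tnc.png")
crop(t,285,170,395,295,4,"pics/tcase.png")
crop(s,380,100,480,200,6,"pics/ssq.png")
crop(s,150,255,250,330,6,"pics/snc.png")
crop(s,250,185,390,295,5,"pics/scase.png")
```

```text
(no output)
```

View pics/tsq.png

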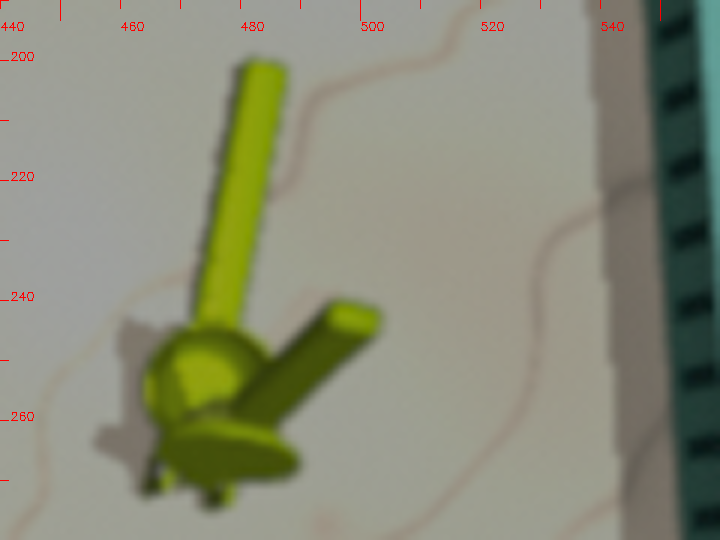

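View pics/tnc.png

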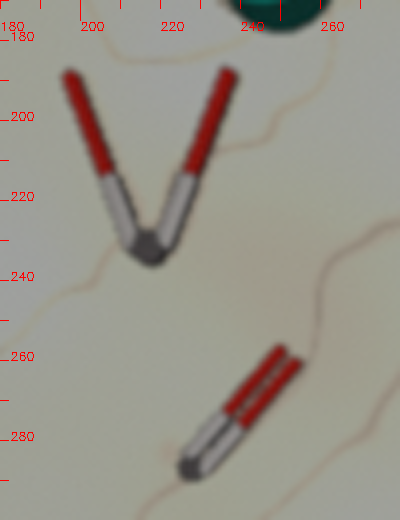

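View pics/tcase.png

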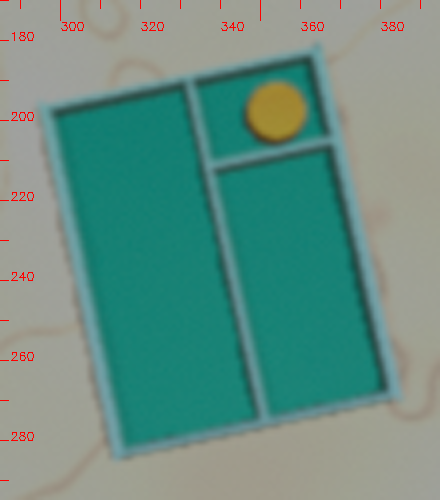

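View pics/ssq.png

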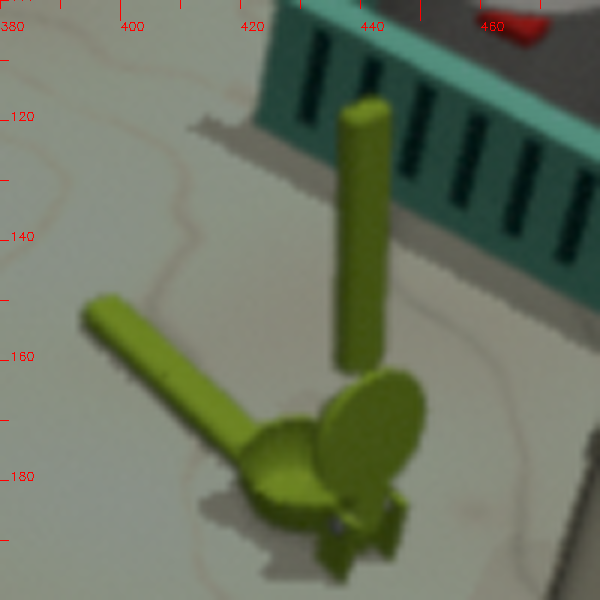

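View pics/snc.png

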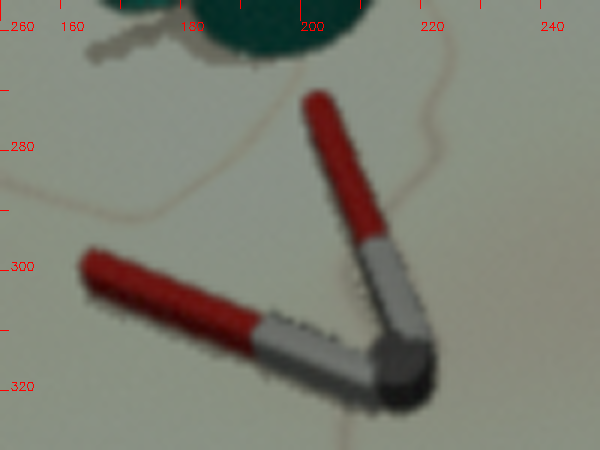

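View pics/scase.png

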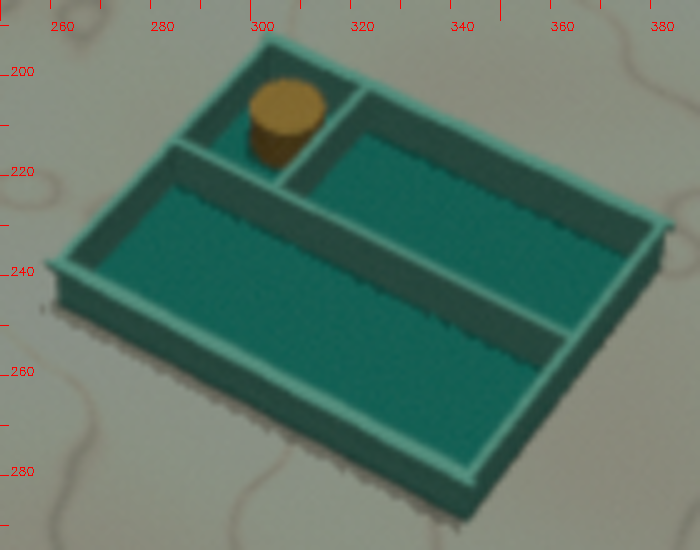

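```bash
cat > h.py <<'E'
import numpy as np, cv2
from plant import monitor, eyes, workorder
P={}
for n in ("side","top"):
    c=eyes.camera_params(n); P[n]=c["mtx"]@np.c_[c["R"],c["t"]]
def tri(t,s):
    X=cv2.triangulatePoints(P["top"],P["side"],np.array(t,float).reshape(2,1),np.array(s,float).reshape(2,1))[:,0]
    X=X[:3]/X[3]
    e=[np.round(proj(n,X)-np.array(p),1).tolist() for n,p in (("top",t),("side",s))]
    return X,e
def proj(n,X):
    h=P[n]@np.append(X,1); return h[:2]/h[2]
def onz(n,p,z):
    # point on plane z
    A=P[n]; u,v=p
    M=np.array([A[0,:2]-u*A[2,:2],A[1,:2]-v*A[2,:2]]); b=-np.array([A[0,2]*z+A[0,3]-u*(A[2,2]*z+A[2,3]),A[1,2]*z+A[1,3]-v*(A[2,2]*z+A[2,3])])
    return np.linalg.solve(M,b)
E
python3 - <<'E'
from h import *
np.set_printoptions(precision=4,suppress=True)
for n in("side","top"):
    c=eyes.camera_params(n); print(n,-c["R"].T@c["t"])
pts={"c_farlong":((295,196.5),(259,238)),"c_fartin":((362,182.5),(303,193.5)),"c_nearshort":((381.5,268.5),(382,230.5)),"c_nearlong":((313,283.5),(343,282)),
"sq_handle_end":((484,200.5),(395.5,151)),"sq_lever_end_back":((497.5,244.5),(439,119)),"sq_leverneck_back":((483,262),(439,162)),
"nc_pivot":((215,231.5),(216,314.5)),"nc_tipL":((194.5,188),(164.5,298.5)),"nc_tipR":((234.5,187.5),(202,271.5))}
for k,(t,s) in pts.items():
    print(k,*tri(t,s))
E
```

```text
side [-0.0564  0.6422  1.0335]
top [0.3461 0.0607 1.4405]
c_farlong [0.6302 0.1255 0.029 ] [[-0.3, -0.3], [0.5, 0.1]]
c_fartin [ 0.6617 -0.0509  0.0309] [[0.2, 0.3], [-0.4, -0.1]]
c_nearshort [ 0.4363 -0.0942  0.033 ] [[0.3, 0.4], [-0.6, -0.1]]
c_nearlong [0.4019 0.0813 0.0292] [[0.2, 0.3], [-0.4, -0.1]]
sq_handle_end [ 0.6138 -0.3726  0.0033] [[-0.0, -0.1], [0.1, 0.0]]
sq_lever_end_back [ 0.4767 -0.334   0.2097] [[-0.6, -0.9], [1.0, 0.1]]
sq_leverneck_back [ 0.4484 -0.3335  0.0906] [[-1.0, -1.5], [1.7, 0.2]]
nc_pivot [0.5412 0.3329 0.024 ] [[0.4, 0.4], [-0.7, -0.1]]
nc_tipL [0.6566 0.3864 0.0222] [[0.8, 0.8], [-1.3, -0.3]]
nc_tipR [0.6564 0.282  0.0215] [[0.6, 0.6], [-1.0, -0.2]]
```

```bash
cat >> h.py <<'E'
from scipy.spatial.transform import Rotation as Rn
def pose():
    o=monitor.get_obs(); q=o["eef_rot"]; return o,Rn.from_quat([q[1],q[2],q[3],q[0]])
def sqpts(x,y,th,q):
    pts={}
    def W(p): 
        c,s=np.cos(th),np.sin(th); return np.array([x+c*p[0]-s*p[1],y+s*p[0]+c*p[1],p[2]])
    m=lambda v: np.array(v)/1000
    pts["h"]=[W(m(v)) for v in [(105,-11,0),(105,11,0),(105,11,14),(105,-11,14),(105,-11,0)]]
    pts["h2"]=[W(m(v)) for v in [(105,-11,14),(-17,-11,14),(-17,11,14),(105,11,14)]]
    pts["bowl"]=[W(m((-45+30*np.cos(a),30*np.sin(a),28))) for a in np.linspace(0,6.3,30)]
    pts["hinge"]=[W(m((-85,-15,30))),W(m((-85,15,30)))]
    L=lambda d,w:W(m((-85+d*np.cos(q),w,30+d*np.sin(q))))
    pts["lev"]=[L(68,-11),L(190,-11),L(190,11),L(68,11),L(68,-11)]
    return pts
E
python3 - <<'E'
from h import *
np.set_printoptions(precision=4,suppress=True)
o,R=pose(); print("tool axes cols\n",R.as_matrix())
a=onz("top",(484.5,201),.014);b=onz("top",(475,243),.014);print("handle",a,b)
th=np.arctan2(*(a-b)[::-1]);print(th)
# other objects
for n,p,z in [("mug",(247,157),.09),("mugbottom?",(247,165),0.0),("bigclosed hinge",(520,303),.03),("bigclosed end visible",(480,370),.03),("smallnc piv",(227,287),.02),("smallnc end",(252,258),.02),("tumbler",(303,135),.1),("pepper",(377,137),.1),("rice",(444,143),.14),("tin",(354,198),.032)]:
    print(n,onz("top",p,z))
x,y=a-0.105*np.array([np.cos(th),np.sin(th)]);q=1.24
x,y,th=.508,-.350,-.205
print(x,y)
im={n:cv2.imread(f"pics/{n}0.png") for n in("top","side")}
for n,(x0,y0) in (("top",(440,190)),("side",(380,100))):
    c=cv2.resize(im[n][y0:y0+100,x0:x0+100],None,fx=6,fy=6,interpolation=cv2.INTER_CUBIC)
    for k,v in sqpts(x,y,th,q).items():
        pp=np.array([(proj(n,w)+.5-[x0,y0])*6 for w in v]).astype(np.int32)
        cv2.polylines(c,[pp],False,(0,0,255),1)
    cv2.imwrite(f"pics/ov_{n}.png",c)
c=np.hstack([cv2.resize(cv2.imread(f"pics/ov_{n}.png"),(400,400)) for n in("top","side")]);cv2.imwrite("pics/ov1.png",c)
E
```

```text
tool axes cols
 [[-0.9246 -0.0004  0.381 ]
 [-0.381   0.001  -0.9246]
 [ 0.     -1.     -0.001 ]]
handle [ 0.6103 -0.3708] [ 0.5002 -0.3401]
-0.2714496651284354
mug [0.7205 0.2412]
mugbottom? [0.7235 0.2534]
bigclosed hinge [ 0.3435 -0.4412]
bigclosed end visible [ 0.1793 -0.3312]
smallnc piv [0.3982 0.3032]
smallnc end [0.4718 0.2386]
tumbler [0.7713 0.0993]
pepper [ 0.7622 -0.0856]
rice [ 0.7313 -0.2427]
tin [ 0.6217 -0.0283]
0.508 -0.35
```

View pics/ov1.png

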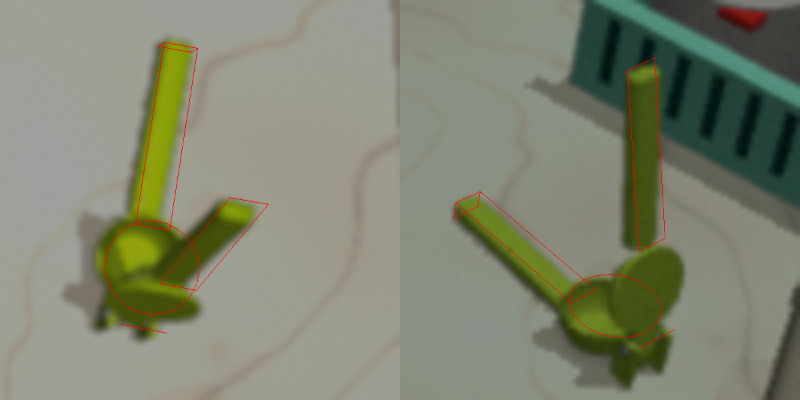

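```bash
python3 - <<'E'
from h import *
from scipy.optimize import least_squares
np.set_printoptions(precision=4,suppress=True)
# handle end top corners, lever end back corners, bowl rim extremes, hinge
obs=[((105,11,14),(480.5,201),(393.5,152)),((105,-11,14),(487.5,201),(400,149.5)),
("L",190,11,(494.5,243),(435.5,119.5)),("L",190,-11,(501,245.5),(443,118)),
("L",68,0,None,(439.5,162))]
def W(p,P4):
    x,y,th,q,s=P4; c,n=np.cos(th),np.sin(th); p=np.array(p)*s/1000
    return np.array([x+c*p[0]-n*p[1],y+n*p[0]+c*p[1],p[2]])
def res(v):
    r=[]
    for o in obs:
        if o[0]=="L":
            q=v[3]; X=W((-85+o[1]*np.cos(q),o[2],30+o[1]*np.sin(q)),v)
        else: X=W(o[0],v)
        for n,p in (("top",o[-2]),("side",o[-1])):
            if p is not None: r+=list(proj(n,X)-p)
    # bowl silhouette extremes
    B=np.array([W((-45+30*np.cos(a),30*np.sin(a),28),v) for a in np.linspace(0,6.28,40)])
    bt=np.array([proj("top",b) for b in B]);bs=np.array([proj("side",b) for b in B])
    r+=[bt[:,0].min()-464, bs[:,0].min()-419.5, bt[:,1].min()-244.5]
    return np.array(r)
s=least_squares(res,[.508,-.35,-.2,1.2,1]); print(s.x,s.cost); print(s.fun.round(1))
s=least_squares(lambda v:res(np.append(v,1)),[.508,-.35,-.2,1.2]); print(s.x,s.cost); print(s.fun.round(1))
E
python3 - <<'E'
import cv2
im=cv2.imread("pics/wrist0.png")
cv2.imwrite("pics/w0c.png",cv2.resize(im[10:240,30:280],None,fx=2.5,fy=2.5))
E
```

```text
[ 0.5099 -0.3445 -0.2416  1.3006  0.9709] 8.436547660042606
[-0.7 -0.3 -0.1 -1.   0.3  1.4 -0.5 -1.2 -1.5 -0.7  1.1  1.4  1.4 -1.1
  0.5 -0.1  0.8  0.7 -0.7  0.1 -0.7]
[ 0.5079 -0.3425 -0.2545  1.2897] 11.960203477238187
[-0.8 -0.7 -0.3 -1.2  0.5  1.3 -0.5 -1.4 -1.8 -0.7  1.2  0.   1.4 -0.9
  0.9 -1.4  1.2  1.1 -2.   0.1  0.2]
```

View pics/w0c.png

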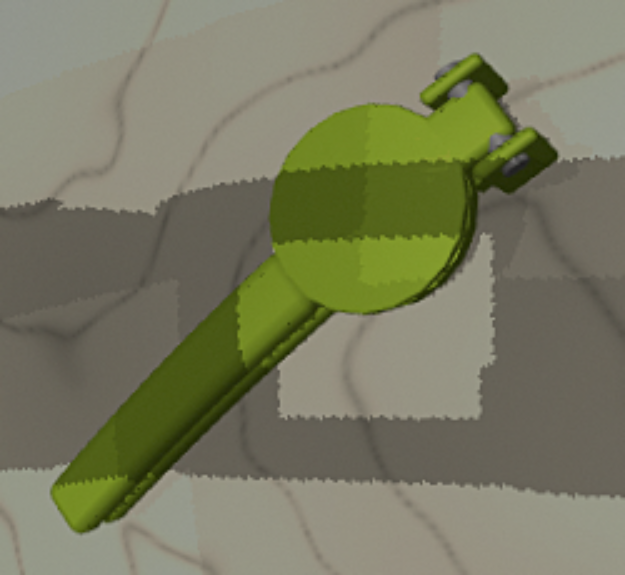

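```bash
cat >> h.py <<'E'
def go(xyz,jaw):
    """jaw: desired yaw of tool z (world), tool pointing down"""
    o,R=pose(); p=o["tool_pos"]
    zz=np.array([np.cos(jaw),np.sin(jaw),0]); yy=np.array([0,0,-1.]); xx=np.cross(yy,zz)
    Rd=Rn.from_matrix(np.c_[xx,yy,zz]); rv=(R.inv()*Rd).as_rotvec(degrees=True)
    d=R.inv().apply(np.array(xyz)-p)*1000
    print("t %.2f"%o["t"],"pos",p.round(4),"F",o["contact_force"].round(1),"op %.3f"%o["opening"]); print("rows",rv.round(1),d.round(1), "dist",np.linalg.norm(d).round(0),"ax x",R.as_matrix()[:,0].round(3),"z",R.as_matrix()[:,2].round(3))
E
python3 -c "
from h import *
go((.432,-.324,.19),-1.82)"
```

```text
t 0.15 pos [ 0.238  -0.5776  0.2307] F [-0.6 -0.3  0.5] op 0.998
rows [ 0.1 36.7  0. ] [-276.    40.9 -160.5] dist 322.0 ax x [-0.925 -0.381  0.   ] z [ 0.381 -0.925 -0.001]
```

Request:
send_rows(plan=[[0, 7, 0, -33, 5, -19, 0], [0, 14, 0, -66, 10, -38, 0], [0, 21, 0, -99, 15, -57, 0], [0, 28, 0, -132, 20, -76, 0], [0, 35, 0, -165, 25, -95, 0]])

```text
t: 0.57
tool_pos: [0.3541, -0.4264, 0.2056]
eef_rot: [-0.079, 0.078, 0.703, -0.702]
contact_force: [-0.0, -0.4, 0.6]
opening: 0.299
```

```bash
python3 -c "
from h import *
go((.432,-.324,.19),-1.82)"
```

```text
t 0.57 pos [ 0.3541 -0.4264  0.2056] F [-0.  -0.4  0.6] op 0.299
rows [0.1 1.6 0. ] [ -53.5   15.7 -117. ] dist 130.0 ax x [-0.975  0.22   0.001] z [-0.22  -0.975 -0.001]
```

Request:
send_rows(plan=[[0, 1, 0, -13, 4, -29, 0], [0, 1.6, 0, -26, 8, -58, 0], [0, 1.6, 0, -40, 12, -88, 0], [0, 1.6, 0, -53, 16, -117, 0], [0, 1.6, 0, -53, 16, -117, 0]])

```text
t: 0.98
tool_pos: [0.4336, -0.3198, 0.1888]
eef_rot: [-0.088, 0.087, 0.703, -0.701]
contact_force: [0.8, -0.1, 0.3]
opening: -0.001
```

```bash
python3 -c "
from h import *
go((.471,-.334,.1885),-1.82)
for n in ('wrist','side','top'):
    im=eyes.grab_frame(n); cv2.imwrite('pics/%s1.png'%n,im[:,:,::-1])
s=cv2.imread('pics/side1.png')[80:220,360:500];t=cv2.imread('pics/top1.png')[170:310,420:560]
cv2.imwrite('pics/m1.png',cv2.resize(np.hstack([s,t]),None,fx=2.8,fy=2.8,interpolation=cv2.INTER_CUBIC))
"
```

```text
t 0.98 pos [ 0.4336 -0.3198  0.1888] F [ 0.8 -0.1  0.3] op -0.001
rows [0.2 0.1 0.1] [-39.8   0.3   4.6] dist 40.0 ax x [-0.97   0.245  0.002] z [-0.245 -0.97  -0.003]
```

View pics/wrist1.png

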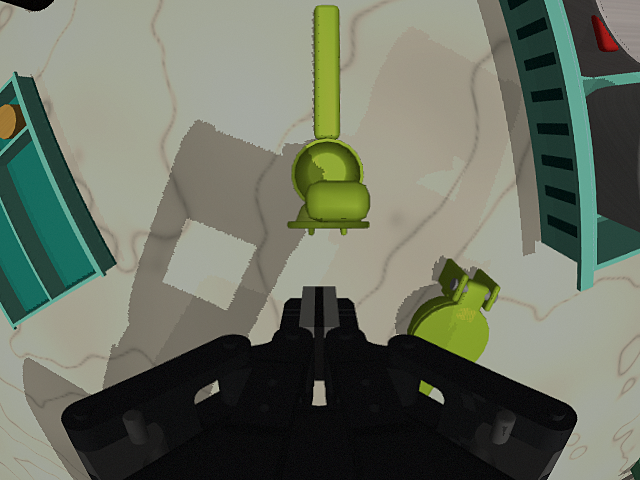

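View pics/m1.png

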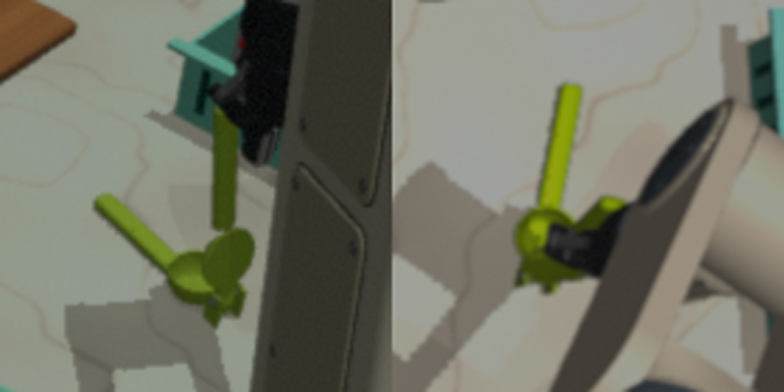

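```bash
cat >> h.py <<'E'
def wray(p,c):
    m=c["mtx"]; d=np.array([p[0]-m[0,2],p[1]-m[1,2]]); r=np.linalg.norm(d); a=r/m[0,0]
    v=np.array([*(d/max(r,1e-9)*np.sin(a)),np.cos(a)]); return -c["R"].T@c["t"], c["R"].T@v
def wz(p,z,c=None):
    C,v=wray(p,c or eyes.camera_params("wrist")); return (C+v*(z-C[2])/v[2])
E
python3 - <<'E'
from h import *
np.set_printoptions(precision=4,suppress=True)
print("cam",wray((319,240),eyes.camera_params("wrist")))
for n,p,z in [("hend L",(315,6),.014),("hend R",(339,6),.014),("neckL",(316,136),.014),("neckR",(338,138),.014),("bowlL",(292,170),.028),("bowlR",(362,170),.028),("hingeL",(311,232),.03),("hingeR",(344,232),.03),
 ("levL",(309,215),.21),("levR",(369,215),.21)]:
    print(n,wz(p,z))
E
```

```text
cam (array([ 0.4995, -0.3406,  0.3333]), array([-0.2684,  0.0688, -0.9609]))
hend L [ 0.613  -0.3657  0.014 ]
hend R [ 0.6081 -0.3856  0.014 ]
neckL [ 0.4999 -0.3378  0.014 ]
neckR [ 0.4937 -0.3555  0.014 ]
bowlL [ 0.4777 -0.312   0.028 ]
bowlR [ 0.4637 -0.3678  0.028 ]
hingeL [ 0.4233 -0.314   0.03  ]
hingeR [ 0.4164 -0.3411  0.03  ]
levL [ 0.4745 -0.3306  0.21  ]
levR [ 0.4695 -0.3505  0.21  ]
```

Request:
send_rows(plan=[[0, 0, 0, -10, 0, 10, 0], [0, 0, 0, -25, 0, 10, 0], [0, 0, 0, -45, 2, 10, 0], [0, 0, 0, -68, 12, 10, 0], [0, 0, 0, -89, 25, 10, 0]])

```text
t: 1.55
tool_pos: [0.516, -0.3577, 0.1654]
eef_rot: [0.088, -0.089, -0.701, 0.702]
contact_force: [0.6, 0.4, 0.6]
opening: -0.001
```

```bash
python3 -c "
from h import *
go((.471,-.334,.1885),-1.82)
u=np.array([.969,-.247]);n=np.array([.247,.969]);d=pose()[0]['tool_pos'][:2]-[.4246,-.328];print(d@u,d@n)
for n in ('wrist','side'):
    im=eyes.grab_frame(n); cv2.imwrite('pics/%s2.png'%n,im[:,:,::-1])
s=cv2.imread('pics/side2.png')[40:240,330:530];t=cv2.imread('pics/wrist2.png')[0:300,170:470]
cv2.imwrite('pics/m2.png',np.hstack([cv2.resize(s,(400,400)),cv2.resize(t,(400,400))]))
"
```

```text
t 1.55 pos [ 0.516  -0.3577  0.1654] F [0.6 0.4 0.6] op -0.001
rows [-0.  -0.1 -0.1] [ 49.4 -23.2 -11.8] dist 56.0 ax x [-0.969  0.248 -0.001] z [-0.248 -0.969  0.   ]
0.09587278999307926 -0.006183670306876926
```

View pics/m2.png

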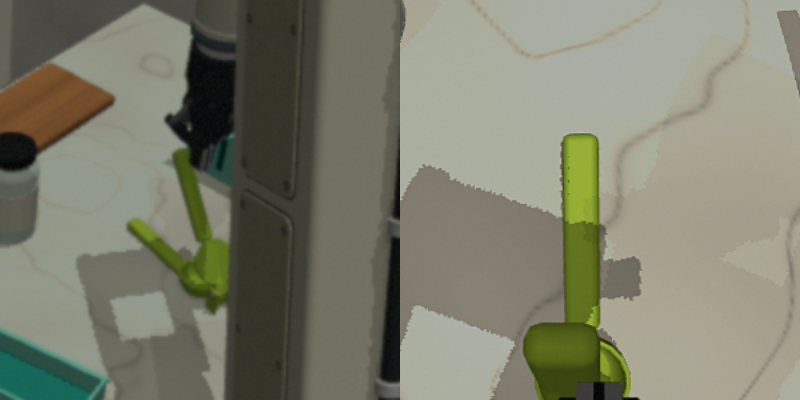

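Request:
send_rows(plan=[[0, 0, 0, -19, 17, -3, 0], [0, 0, 0, -36, 36, -6, 0], [0, 0, 0, -49, 56, -6, 0], [0, 0, 0, -59, 77, -6, 0], [0, 0, 0, -65, 98, -6, 0]])

```text
t: 2.07
tool_pos: [0.5804, -0.3686, 0.0642]
eef_rot: [-0.089, 0.088, 0.702, -0.701]
contact_force: [-0.3, 0.4, 0.8]
opening: -0.002
```

```bash
python3 -c "
from h import *
im=eyes.grab_frame('wrist'); cv2.imwrite('pics/wrist3.png',im[:,:,::-1])
im=eyes.grab_frame('side'); cv2.imwrite('pics/side3.png',im[:,:,::-1])
go((.471,-.334,.1885),-1.82)
u=np.array([.969,-.247]);n=np.array([.247,.969]);d=pose()[0]['tool_pos'][:2]-[.4246,-.328];print(d@u,d@n)
s=cv2.imread('pics/side3.png')[40:240,330:530];t=cv2.imread('pics/wrist3.png')[100:400,170:470]
cv2.imwrite('pics/m3.png',np.hstack([cv2.resize(s,(400,400)),cv2.resize(t,(400,400))]))
"
```

```text
t 2.17 pos [ 0.578  -0.3669  0.0613] F [-0.   0.3  0.2] op 0.001
rows [ 0.2 -0.1  0.4] [ 112.7 -126.3   -5.7] dist 169.0 ax x [-0.969  0.248  0.007] z [-0.248 -0.969 -0.003]
0.15826480450579936 0.0001476879147410912
```

View pics/m3.png

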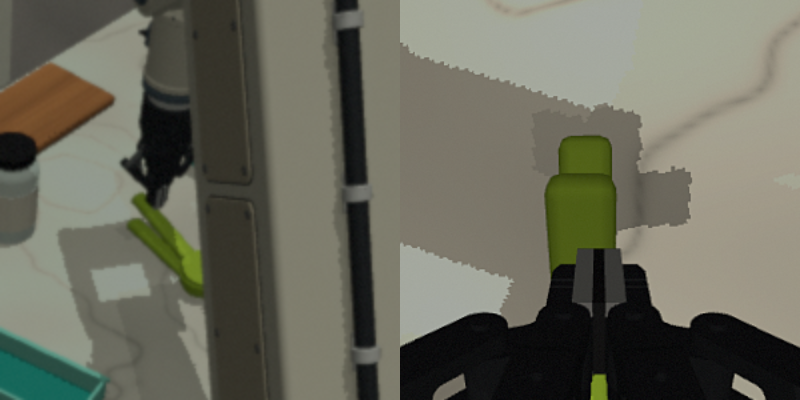

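Request:
send_rows(plan=[[0, 0, 0, -2, 8, -5, 0], [0, 0, 0, -3, 16, -5, 0], [0, 0, 0, -3, 24, -5, 0], [0, 0, 0, -3, 31, -5, 0], [0, 0, 0, -3, 34, -5, 0]])

```text
t: 2.58
tool_pos: [0.582, -0.3631, 0.0291]
eef_rot: [-0.091, 0.086, 0.703, -0.7]
contact_force: [-11.4, 5.9, 41.5]
opening: -0.003
```

```bash
python3 -c "
from h import *
im=eyes.grab_frame('wrist'); cv2.imwrite('pics/wrist4.png',im[:,:,::-1])
im=eyes.grab_frame('side'); cv2.imwrite('pics/side4.png',im[:,:,::-1])
go((.471,-.334,.1885),-1.82)
s=cv2.imread('pics/side4.png')[40:240,330:530];t=cv2.imread('pics/wrist4.png')[100:400,170:470]
cv2.imwrite('pics/m4.png',np.hstack([cv2.resize(s,(400,400)),cv2.resize(t,(400,400))]))
"
```

```text
t 2.68 pos [ 0.5819 -0.363   0.0297] F [-5.4  3.3 17.4] op -0.002
rows [ 0.1 -0.1  0.4] [ 115.8 -158.    -0.9] dist 196.0 ax x [-0.969  0.248  0.007] z [-0.248 -0.969 -0.002]
```

View pics/m4.png

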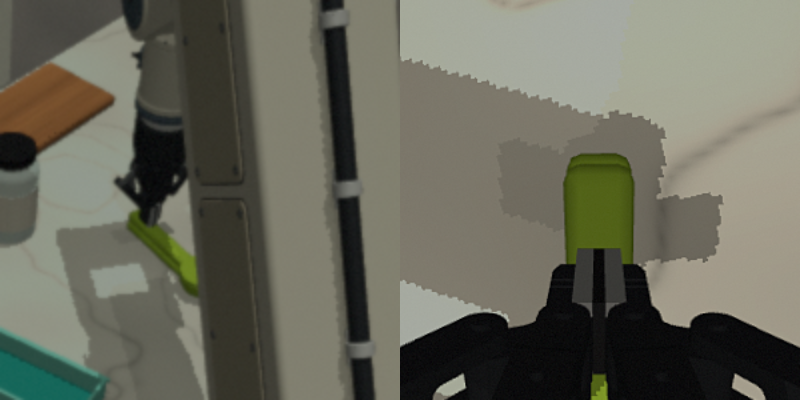

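Request:
send_rows(plan=[[0, 0, 0, 0, -20, 0, 10], [0, 0, 0, 10, -45, 0, 50], [0, 0, 0, 30, -70, 0, 50], [0, 0, 0, 50, -90, 0, 50], [0, 0, 0, 65, -90, 0, 50]])

```text
t: 3.1
tool_pos: [0.5203, -0.3483, 0.1245]
eef_rot: [-0.089, 0.088, 0.702, -0.701]
contact_force: [0.6, -0.8, 0.1]
opening: 0.584
```

```bash
python3 -c "
from h import *
im=eyes.grab_frame('top');im=eyes.grab_frame('wrist'); cv2.imwrite('pics/wrist5.png',im[:,:,::-1])
go((.5118,-.350,.004),-1.82)
"
```

```text
t 3.20 pos [ 0.5179 -0.347   0.1213] F [-0.1 -0.1  0.1] op 0.585
rows [ 0.1 -0.1  0.4] [  4.5 117.4   4.7] dist 118.0 ax x [-0.969  0.249  0.006] z [-0.249 -0.969 -0.002]
```

View pics/wrist5.png

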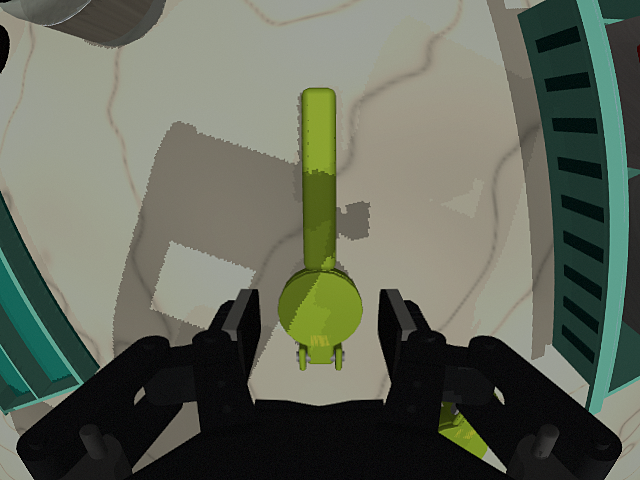

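Run:
```python
from h import *
np.set_printoptions(precision=4,suppress=True)
a=wz((318.5,88),.03);b=wz((319.5,268),.03);c=wz((320,308),.033)
print(a,b,c,np.arctan2(*(a-b)[1::-1]),np.linalg.norm(a-b),np.linalg.norm((a-c)[:2]))
th=np.arctan2(*(a-b)[1::-1]);u=np.array([np.cos(th),np.sin(th)])
o=a[:2]-.105*u; print("orig",o, c[:2]+.045*u)
g=o+.008*u
go((*g,.004),th-np.pi/2)
```

```text
[ 0.6149 -0.3708  0.03  ] [ 0.5007 -0.3422  0.03  ] [ 0.4728 -0.3354  0.033 ] -0.24579839086260655 0.11769718899362593 0.14638468805206037
orig [ 0.513  -0.3453] [ 0.5165 -0.3464]
t 3.20 pos [ 0.5179 -0.347   0.1213] F [-0.1 -0.1  0.1] op 0.585
rows [ 0.1 -0.3  0.4] [ -3.5 117.3  -0.2] dist 117.0 ax x [-0.969  0.249  0.006] z [-0.249 -0.969 -0.002]
```

Request:
send_rows(plan=[[0, 0, 0.4, -4, 30, 0, 50], [0, 0, 0.4, -4, 60, 0, 50], [0, 0, 0.4, -4, 90, 0, 50], [0, 0, 0.4, -4, 108, 0, 50], [0, 0, 0.4, -4, 116, 0, 50]])

```text
t: 3.62
tool_pos: [0.5199, -0.3465, 0.0017]
eef_rot: [-0.09, 0.087, 0.703, -0.7]
contact_force: [-0.1, 0.3, 0.3]
opening: 0.584
```

Request:
send_rows(plan=[[0, 0, 0, 0, 0, 0, 30], [0, 0, 0, 0, 0, 0, 10], [0, 0, 0, 0, 0, 0, 10], [0, 0, 0, 0, 0, 0, 10], [0, 0, 0, 0, 0, 0, 10]])

```text
t: 4.03
tool_pos: [0.5206, -0.3469, 0.0028]
eef_rot: [-0.089, 0.088, 0.703, -0.7]
contact_force: [0.5, 0.4, -2.0]
opening: 0.247
```

Run:
```python
from h import *
go((.513,-.346,.2),-1.82)
im=eyes.grab_frame('wrist'); cv2.imwrite('pics/wrist6.png',im[:,:,::-1])
```

```text
t 4.03 pos [ 0.5206 -0.3469  0.0028] F [ 0.5  0.4 -2. ] op 0.247
rows [ 0.2 -0.1  0.1] [   7.9 -197.2    0.4] dist 197.0 ax x [-0.969  0.249  0.002] z [-0.249 -0.969 -0.003]
```

View pics/wrist6.png

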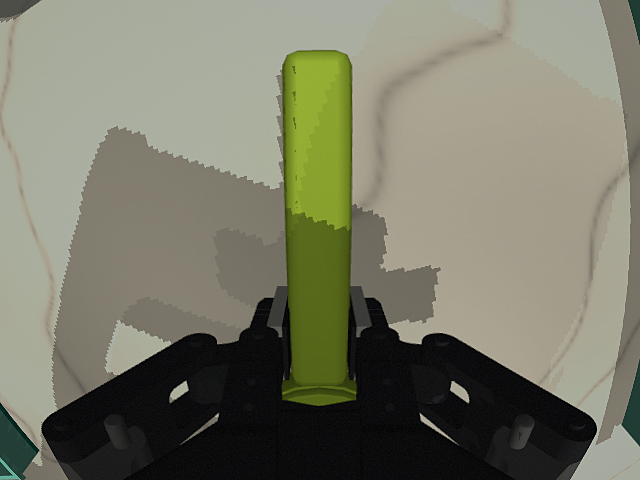

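Run:
```python
from h import *
o,R=pose();p=o["tool_pos"]; u=-R.as_matrix()[:2,0]
e=wz((317.5,52),.028); print(e, "end ahead of TCP", (e[:2]-p[:2])@u, "lat",(e[:2]-p[:2])@R.as_matrix()[:2,2])
d=.105-(e[:2]-p[:2])@u; print("grip at x",d)
th=.19;v=np.array([np.cos(th),np.sin(th)]);lc=np.array([.5325-.042*np.sin(th),.0154+.042*np.cos(th)])
t=lc-.005*v+d*v; print("target",t)
go((*t,.075),th-np.pi/2)
```

```text
[ 0.61473557 -0.37005463  0.028     ] end ahead of TCP 0.0971049803754122 lat -0.0009711122871723214
grip at x 0.007895019624587801
target [0.52741085 0.05719093]
t 4.08 pos [ 0.5204 -0.3469  0.0027] F [-0.2 -0.3 -2.6] op 0.246
rows [  0.2 -25.3   0.1] [  93.8  -71.  -393.3] dist 411.0 ax x [-0.969  0.249  0.002] z [-0.249 -0.969 -0.003]
```

Request:
send_rows(plan=[[0, 0, 0, 0, -8, 0, 10], [0, 0, 0, 0, -22, 0, 10], [0, 0, 0, 0, -42, 0, 10], [0, 0, 0, 0, -65, 0, 10], [0, 0, 0, 0, -85, 0, 10]])

```text
t: 4.5
tool_pos: [0.5209, -0.3474, 0.0905]
eef_rot: [-0.089, 0.088, 0.702, -0.701]
contact_force: [0.1, -0.9, -2.2]
opening: 0.245
```

Run:
```python
from h import *
im=eyes.grab_frame('side'); cv2.imwrite('pics/side7.png',im[:,:,::-1])
o,R=pose();p=o["tool_pos"]; 
d=.006
th=.19;v=np.array([np.cos(th),np.sin(th)]);lc=np.array([.5325-.042*np.sin(th),.0154+.042*np.cos(th)])
t=lc-.005*v+d*v; print("target",t)
go((*t,.09),th-np.pi/2)
```

```text
target [0.52554993 0.05683304]
t 4.55 pos [ 0.5229 -0.3487  0.0944] F [ 1.6 -0.6  1.4] op 0.246
rows [ -0.  -25.3  -0.3] [  98.2    4.3 -393.5] dist 406.0 ax x [-0.969  0.249 -0.004] z [-0.249 -0.969 -0.001]
```

View pics/side7.png

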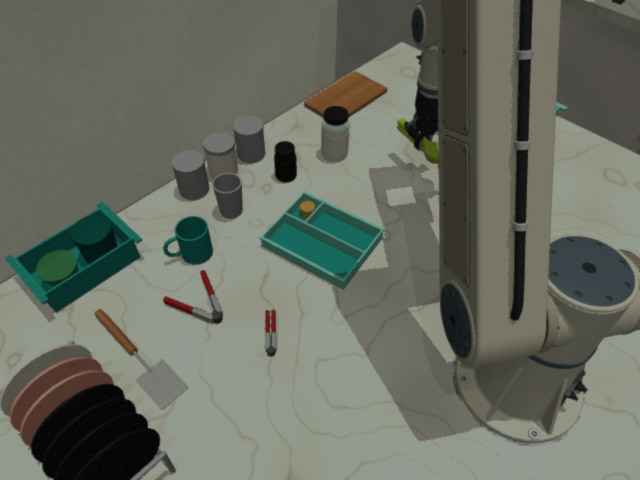

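Request:
send_rows(plan=[[0, -2, 0, 4, 0, -16, 10], [0, -5, 0, 11, 1, -45, 10], [0, -9, 0, 20, 1, -79, 10], [0, -12, 0, 28, 2, -113, 10], [0, -16, 0, 37, 2, -147, 10]])

```text
t: 4.97
tool_pos: [0.5231, -0.1953, 0.0928]
eef_rot: [-0.013, 0.009, -0.707, 0.707]
contact_force: [0.8, 1.0, -3.2]
opening: 0.249
```

```bash
python3 -c "
from h import *
go((.5275,.057,.09),.19-np.pi/2)"
```

```text
t 4.97 pos [ 0.5231 -0.1953  0.0928] F [ 0.8  1.  -3.2] op 0.249
rows [-0.1 -9.1 -0.3] [ -12.1    2.7 -252. ] dist 252.0 ax x [-1.    -0.031 -0.005] z [ 0.031 -1.     0.001]
```

Request:
send_rows(plan=[[0, -3, 0, -2, 0, -35, 10], [0, -6, 0, -4, 0, -70, 10], [0, -9, 0, -6, 0, -105, 10], [0, -9, 0, -8, 1, -140, 10], [0, -9, 0, -10, 2, -175, 10]])

```text
t: 5.38
tool_pos: [0.5272, -0.0179, 0.0912]
eef_rot: [-0.069, 0.065, -0.704, 0.704]
contact_force: [0.5, -0.5, -2.6]
opening: 0.249
```

```bash
python3 -c "
from h import *
go((.5275,.057,.09),.19-np.pi/2)"
```

```text
t 5.38 pos [ 0.5272 -0.0179  0.0912] F [ 0.5 -0.5 -2.6] op 0.249
rows [-0.1 -0.1 -0.3] [-14.3   1.2 -73.6] dist 75.0 ax x [-0.982 -0.188 -0.005] z [ 0.188 -0.982  0.001]
```

Request:
send_rows(plan=[[0, 0, -0.3, -6, 1, -30, 10], [0, 0, -0.3, -10, 1, -53, 10], [0, 0, -0.3, -13, 1, -67, 10], [0, 0, -0.3, -14, 1, -73, 10], [0, 0, -0.3, -14, 1, -73, 10]])

```text
t: 5.8
tool_pos: [0.5269, 0.0578, 0.0905]
eef_rot: [-0.068, 0.067, -0.703, 0.704]
contact_force: [0.3, -0.4, -2.0]
opening: 0.249
```

```bash
python3 -c "
from h import *
for n in ('side','wrist','top'):
    im=eyes.grab_frame(n); cv2.imwrite('pics/%s8.png'%n,im[:,:,::-1])
go((.5275,.057,.09),.19-np.pi/2)
s=cv2.imread('pics/side8.png')[150:300,240:400]
cv2.imwrite('pics/m8.png',np.hstack([cv2.resize(s,(400,375)),cv2.resize(cv2.imread('pics/top8.png')[160:310,270:430],(400,375))]))
"
```

```text
t 5.95 pos [0.5271 0.0557 0.0903] F [ 0.3 -0.6 -1.9] op 0.245
rows [-0.1 -0.1 -0. ] [-0.6  0.3 -1.2] dist 1.0 ax x [-0.982 -0.188 -0.   ] z [ 0.188 -0.982  0.002]
```

View pics/wrist8.png

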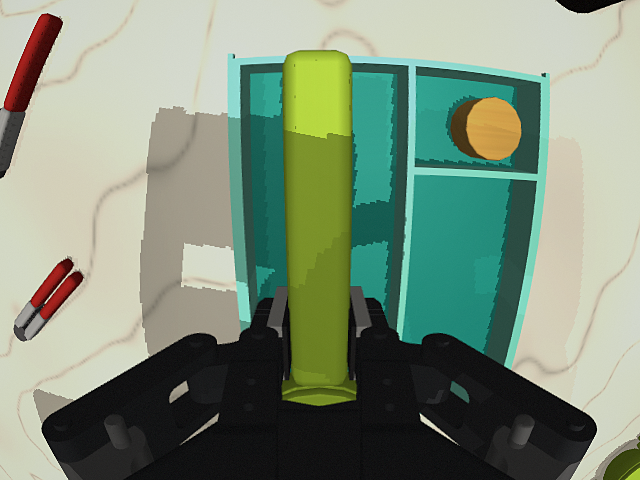

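View pics/m8.png

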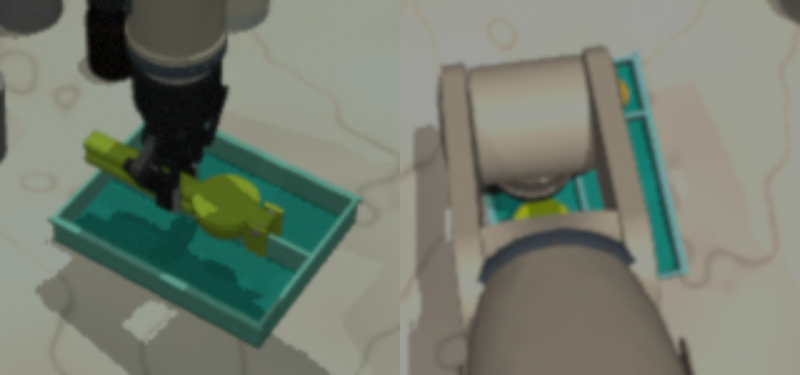

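Run:
```python
from h import *
np.set_printoptions(precision=4,suppress=True)
for n,p in [("farL",(232,56)),("div far",(411,64)),("farR",(547,74)),("div/cross",(411,171)),("div low",(400,330)),("L low",(241,280)),("Rlow",(511,365))]:
    print(n,wz(p,.034))
o,R=pose();p=o["tool_pos"];u=-R.as_matrix()[:2,0]
# squeezer end in hand: top of handle at z = .0903+.0270ish
e=wz((317.5,52),p[2]+.0255);print("end",e,(e[:2]-p[:2])@u)
th=.19;v=np.array([np.cos(th),np.sin(th)]);w=np.array([-v[1],v[0]])
c=np.array([.5325,.0154])
for s,x,y in [("farL",116.5,91),("divfar",116.5,-5),("farR",116.5,-91),("cross",54.5,-5)]: print(s,c+x/1000*v+y/1000*w)
```

```text
farL [0.6319 0.1239 0.034 ]
div far [0.6458 0.0284 0.034 ]
farR [ 0.6678 -0.0571  0.034 ]
div/cross [0.5876 0.0164 0.034 ]
div low [ 0.4914 -0.0022  0.034 ]
L low [0.5068 0.0991 0.034 ]
Rlow [ 0.473  -0.0959  0.034 ]
end [0.6225 0.0751 0.1158] 0.09735884699565865
farL [0.6297 0.1268]
divfar [0.6478 0.0325]
farR [ 0.6641 -0.052 ]
cross [0.587  0.0208]
```

Request:
send_rows(plan=[[0, 0, 0, 0, 12, 3, 10], [0, 0, 0, 0, 27, 3, 10], [0, 0, 0, 0, 42, 3, 10], [0, 0, 0, 0, 56, 3, 10], [0, 0, 0, 0, 66, 3, 10]])

```text
t: 6.37
tool_pos: [0.5272, 0.0514, 0.0233]
eef_rot: [-0.066, 0.066, -0.703, 0.705]
contact_force: [-0.5, -0.2, -2.0]
opening: 0.246
```

```bash
python3 -c "
from h import *
go((.5275,.054,.0067),.19-np.pi/2)
for n in ('side','wrist'):
    im=eyes.grab_frame(n); cv2.imwrite('pics/%s9.png'%n,im[:,:,::-1])
go((.5275,.054,.0067),.19-np.pi/2)
s=cv2.imread('pics/side9.png')[150:300,240:400]
cv2.imwrite('pics/m9.png',np.hstack([cv2.resize(s,(400,375)),cv2.resize(cv2.imread('pics/wrist9.png'),(400,375))]))
"
```

```text
t 6.37 pos [0.5272 0.0514 0.0233] F [-0.5 -0.2 -2. ] op 0.246
rows [-0.1 -0.1  0.1] [-0.8 16.6 -2.5] dist 17.0 ax x [-0.982 -0.186  0.001] z [ 0.186 -0.982  0.002]
t 6.47 pos [0.5265 0.0517 0.0229] F [-0.3  0.1 -2.9] op 0.249
rows [-0.1 -0.1  0.2] [-1.5 16.2 -2.1] dist 16.0 ax x [-0.982 -0.187  0.003] z [ 0.187 -0.982  0.001]
```

View pics/m9.png

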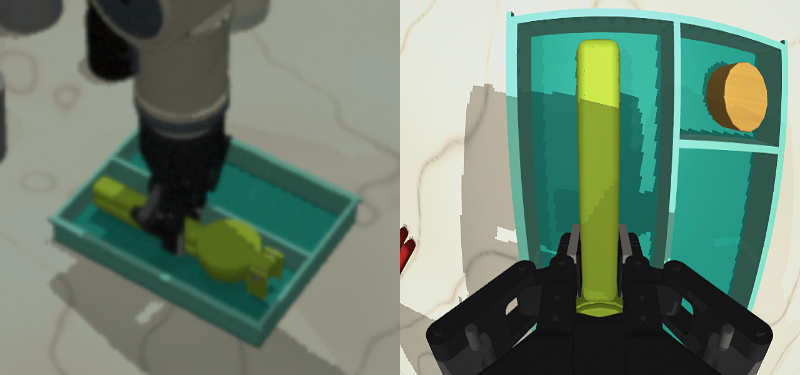

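Request:
send_rows(plan=[[0, 0, 0.2, 0, 4, 0, 10], [0, 0, 0.2, 0, 8, 0, 10], [0, 0, 0.2, 0, 12, 0, 10], [0, 0, 0.2, 0, 15, 0, 10], [0, 0, 0.2, 0, 16, 0, 10]])

```text
t: 6.88
tool_pos: [0.5264, 0.0516, 0.0067]
eef_rot: [-0.067, 0.066, -0.704, 0.704]
contact_force: [0.3, 0.3, -2.5]
opening: 0.245
```

```bash
python3 -c "
from h import *
eyes.grab_frame('top')
go((.5275,.054,.0067),.19-np.pi/2)
"
```

```text
t 6.93 pos [0.5264 0.0516 0.0067] F [ 0.5 -0.5 -2.2] op 0.248
rows [-0.1 -0.1 -0. ] [-1.5 -0.  -2.1] dist 3.0 ax x [-0.982 -0.187 -0.   ] z [ 0.187 -0.982  0.001]
```

Request:
send_rows(plan=[[0, 0, 0, 0, 0.5, 0, 10], [0, 0, 0, 0, 1, 0, 10], [0, 0, 0, 0, 1.5, 0, 10], [0, 0, 0, 0, 1.5, 0, 10], [0, 0, 0, 0, 1.5, 0, 10]])

```text
t: 7.35
tool_pos: [0.5266, 0.0517, 0.0058]
eef_rot: [-0.067, 0.066, -0.704, 0.704]
contact_force: [-1.6, 0.1, 5.0]
opening: 0.244
```

Contact is felt now, with +5 N on the tool. I'll release to about 45 mm and rise.

Request:
send_rows(plan=[[0, 0, 0, 0, 0, 0, 30], [0, 0, 0, 0, 0, 0, 42], [0, 0, 0, 0, 0, 0, 42], [0, 0, 0, 0, -8, 0, 42], [0, 0, 0, 0, -25, 0, 42]])

```text
t: 7.77
tool_pos: [0.5252, 0.0516, 0.0299]
eef_rot: [-0.066, 0.067, -0.704, 0.704]
contact_force: [-0.8, 0.1, 0.5]
opening: 0.497
```

Request:
send_rows(plan=[[0, 0, 0, 0, -30, 0, 42], [0, 0, 0, 0, -60, 0, 42], [0, 0, 0, 0, -95, 0, 60], [0, 0, 0, 0, -130, 0, 85], [0, 0, 0, 0, -150, 0, 85]])

```text
t: 8.18
tool_pos: [0.5267, 0.052, 0.1842]
eef_rot: [-0.067, 0.066, -0.704, 0.704]
contact_force: [1.7, 0.7, 0.1]
opening: 0.896
```

```bash
python3 -c "
from h import *
for n in ('side','wrist'):
    im=eyes.grab_frame(n); cv2.imwrite('pics/%s10.png'%n,im[:,:,::-1])
go((.586,.333,.12),-np.pi/2)
s=cv2.imread('pics/side10.png')[150:300,240:400]
cv2.imwrite('pics/m10.png',np.hstack([cv2.resize(s,(400,375)),cv2.resize(cv2.imread('pics/wrist10.png'),(400,375))]))
"
```

```text
t 8.28 pos [0.528  0.0521 0.1845] F [-0.5 -0.1  0.1] op 0.994
rows [-0.1 10.8 -0.3] [-109.2   64.6 -265.2] dist 294.0 ax x [-0.982 -0.187 -0.005] z [ 0.187 -0.982  0.002]
```

View pics/m10.png

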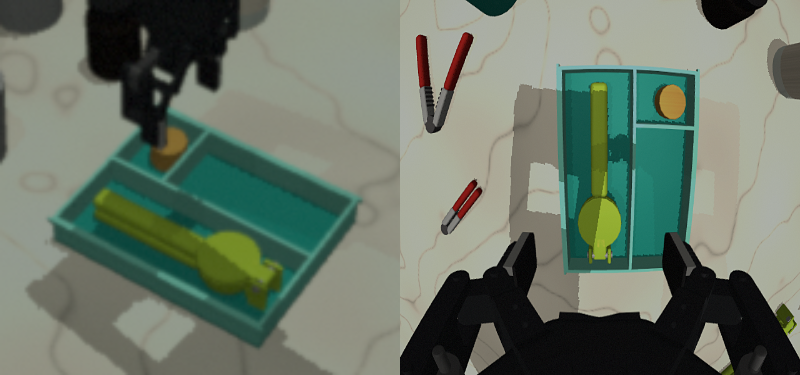

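Request:
send_rows(plan=[[0, 2, 0, -12, 2, -28, 85], [0, 5, 0, -26, 5, -63, 85], [0, 8, 0, -40, 8, -98, 85], [0, 11, 0, -54, 12, -132, 85], [0, 11, 0, -68, 15, -166, 85]])

```text
t: 8.7
tool_pos: [0.5633, 0.2293, 0.1686]
eef_rot: [0.001, -0.004, -0.707, 0.708]
contact_force: [0.7, -0.5, -0.4]
opening: 0.993
```

```bash
python3 -c "
from h import *
go((.576,.333,.14),-np.pi/2)"
```

```text
t 8.70 pos [0.5633 0.2293 0.1686] F [ 0.7 -0.5 -0.4] op 0.993
rows [-0.1 -0.4 -0.2] [ -11.8   28.5 -103.8] dist 108.0 ax x [-1.     0.007 -0.004] z [-0.007 -1.     0.001]
```

Request:
send_rows(plan=[[0, 0, 0, -5, 8, -38, 85], [0, 0, 0, -9, 16, -72, 85], [0, 0, 0, -11, 24, -94, 85], [0, 0, 0, -12, 28, -104, 85], [0, 0, 0, -12, 28, -104, 85]])

```text
t: 9.12
tool_pos: [0.5751, 0.3346, 0.1385]
eef_rot: [0.001, -0.003, -0.706, 0.708]
contact_force: [-0.8, 0.2, 0.2]
opening: 0.997
```

```bash
python3 -c "
from h import *
eyes.grab_frame('top')
eyes.grab_frame('top')
im=eyes.grab_frame('wrist'); cv2.imwrite('pics/wrist11.png',im[:,:,::-1])
go((.576,.333,.14),-np.pi/2)"
```

```text
t 9.27 pos [0.5759 0.3318 0.1404] F [-1.  -0.8 -0.1] op 0.999
rows [-0.1 -0.4 -0.2] [-0.1  0.4 -1.2] dist 1.0 ax x [-1.     0.008 -0.003] z [-0.008 -1.     0.002]
```

View pics/wrist11.png

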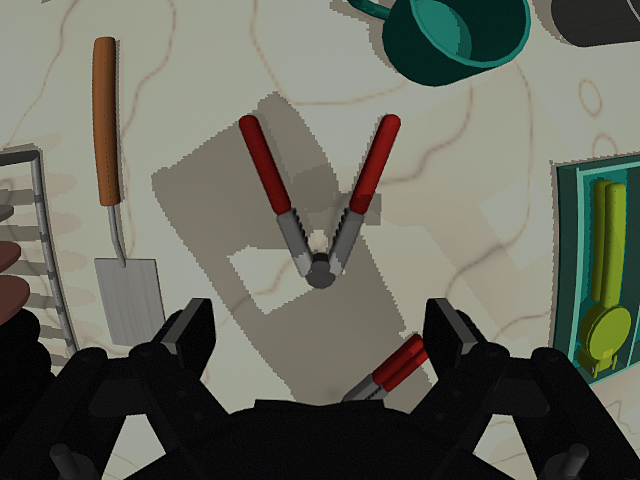

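Run:
```python
from h import *
np.set_printoptions(precision=4,suppress=True)
p=wz((320,269),.022);a=wz((247,120),.022);b=wz((393,120),.022);print(p,a,b)
l=(a-p)[:2];r=(b-p)[:2]; m=l/np.linalg.norm(l)+r/np.linalg.norm(r);mid=np.arctan2(m[1],m[0]); 
q=np.arctan2(l[1],l[0])-np.arctan2(r[1],r[0]);print("mid",mid,"spread",q,np.linalg.norm(l),np.linalg.norm(r))
g=p[:2]+.047*np.array([np.cos(mid),np.sin(mid)]);print(g)
print([wz(x,.09) for x in [(404,80),(350,5)]])
go((*g,.001),mid-np.pi/2)
```

```text
[0.5484 0.3316 0.022 ] [0.6592 0.3821 0.022 ] [0.6584 0.2794 0.022 ]
mid -0.0077533532404358485 spread 0.8706840121340039 0.12170250195836854 0.12176252084803732
[0.5954 0.3312]
[array([0.6768, 0.2871, 0.09  ]), array([0.7179, 0.3149, 0.09  ])]
t 9.27 pos [0.5759 0.3318 0.1404] F [-1.  -0.8 -0.1] op 0.999
rows [-0.1 -0.  -0.2] [-19.1 139.4   0.1] dist 141.0 ax x [-1.     0.008 -0.003] z [-0.008 -1.     0.002]
```

Request:
send_rows(plan=[[0, 0, 0, -10, 30, 0, 85], [0, 0, 0, -17, 65, 0, 85], [0, 0, 0, -17, 98, 0, 85], [0, 0, 0, -17, 120, 0, 85], [0, 0, 0, -17, 128, 0, 85]])

```text
t: 9.68
tool_pos: [0.5916, 0.3284, 0.0094]
eef_rot: [0.004, -0.003, -0.705, 0.709]
contact_force: [-0.5, -0.9, -0.4]
opening: 0.997
```

Run:
```python
from h import *
im=eyes.grab_frame('side'); cv2.imwrite('pics/side12.png',im[:,:,::-1])
im=eyes.grab_frame('wrist'); cv2.imwrite('pics/wrist12.png',im[:,:,::-1])
go((.593,.3312,.002),-.008-np.pi/2)
s=cv2.imread('pics/side12.png')[230:360,130:260]
cv2.imwrite('pics/m12.png',np.hstack([cv2.resize(s,(390,390)),cv2.resize(cv2.imread('pics/wrist12.png'),(400,390))]))
```

```text
t 9.78 pos [0.5927 0.3296 0.0116] F [0.6 0.5 0.6] op 1.002
rows [-0.2 -0.1 -0.1] [-0.2  9.6 -1.6] dist 10.0 ax x [-1.     0.009 -0.001] z [-0.009 -1.     0.004]
```

View pics/m12.png

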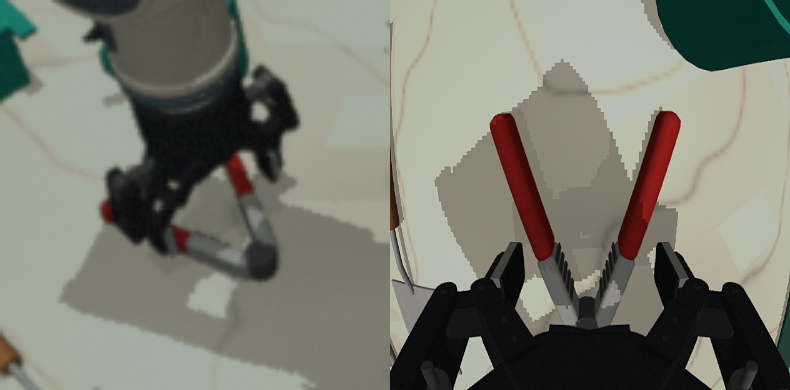

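Request:
send_rows(plan=[[0, 0, 0, 0, 5, -1, 85], [0, 0, 0, 0, 9, -1, 85], [0, 0, 0, 0, 9.5, -1, 78], [0, 0, 0, 0, 9.5, -1, 70], [0, 0, 0, 0, 9.5, -1, 62]])

```text
t: 10.2
tool_pos: [0.5933, 0.3309, 0.0032]
eef_rot: [0.002, -0.004, -0.706, 0.708]
contact_force: [-0.9, -0.1, 1.3]
opening: 0.726
```

Request:
send_rows(plan=[[0, 0, 0, 0, 0, 0, 54], [0, 0, 0, 0, 0, 0, 46], [0, 0, 0, 0, 0, 0, 38], [0, 0, 0, 0, 0, 0, 30], [0, 0, 0, 0, 0, 0, 20]])

```text
t: 10.62
tool_pos: [0.5937, 0.3312, 0.0037]
eef_rot: [0.002, -0.004, -0.706, 0.708]
contact_force: [-0.9, 0.2, 6.0]
opening: 0.327
```

Request:
send_rows(plan=[[0, 0, 0, 0, 0, 0, 15], [0, 0, 0, 0, 0, 0, 15], [0, 0, 0, 0, 0, 0, 15], [0, 0, 0, 0, 0, 0, 15], [0, 0, 0, 0, 0, 0, 15]])

```text
t: 11.03
tool_pos: [0.5937, 0.3312, 0.0037]
eef_rot: [0.002, -0.004, -0.706, 0.708]
contact_force: [-0.8, -0.7, 3.7]
opening: 0.327
```

Run:
```python
from h import *
im=eyes.grab_frame('side'); cv2.imwrite('pics/side13.png',im[:,:,::-1])
im=eyes.grab_frame('wrist'); cv2.imwrite('pics/wrist13.png',im[:,:,::-1])
go((.593,.3312,.002),-.008-np.pi/2)
s=cv2.imread('pics/side13.png')[230:360,130:260]
cv2.imwrite('pics/m13.png',np.hstack([cv2.resize(s,(390,390)),cv2.resize(cv2.imread('pics/wrist13.png'),(400,390))]))
```

```text
t 11.13 pos [0.5936 0.3313 0.0037] F [-0.4 -0.4  3.1] op 0.329
rows [-0.1 -0.1 -0.2] [0.6 1.7 0.1] dist 2.0 ax x [-1.     0.009 -0.003] z [-0.009 -1.     0.002]
```

View pics/m13.png

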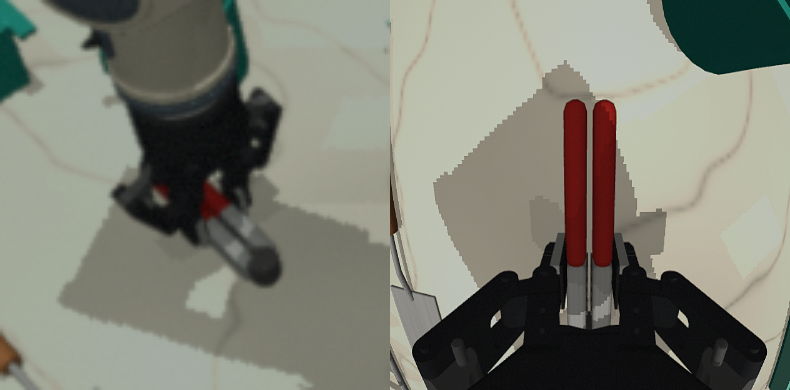

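Request:
send_rows(plan=[[0, 0, 0, 0, -8, 0, 15], [0, 0, 0, 0, -22, 0, 15], [0, 0, 0, 0, -42, 0, 15], [0, 0, 0, 0, -65, 0, 15], [0, 0, 0, 0, -86, 0, 15]])

```text
t: 11.55
tool_pos: [0.5933, 0.3314, 0.0916]
eef_rot: [0.002, -0.004, -0.706, 0.708]
contact_force: [0.4, 0.1, -1.7]
opening: 0.327
```

Run:
```python
from h import *
np.set_printoptions(precision=4,suppress=True)
eyes.grab_frame('top')
im=eyes.grab_frame('side'); cv2.imwrite('pics/side14.png',im[:,:,::-1])
im=eyes.grab_frame('wrist'); cv2.imwrite('pics/wrist14.png',im[:,:,::-1])
o,R=pose();p=o["tool_pos"];u=-R.as_matrix()[:2,0]
e=wz((320,124),p[2]+.016);print("tip ahead",(e[:2]-p[:2])@u)
th=.19;v=np.array([np.cos(th),np.sin(th)]);w=np.array([-v[1],v[0]])
sc=np.array([.5325,.0154])-.03*v-.047*w
# centre of nutcracker is 71 behind tip
d=(e[:2]-p[:2])@u-.071
t=sc-d*v-.003*w; print("short centre",sc,"target",t)
go((*t,.09),th-np.pi/2)
s=cv2.imread('pics/side14.png')[200:330,130:260]
cv2.imwrite('pics/m14.png',np.hstack([cv2.resize(s,(390,390)),cv2.resize(cv2.imread('pics/wrist14.png'),(400,390))]))
```

```text
tip ahead 0.07408253902452365
short centre [ 0.5119 -0.0364] target [ 0.5095 -0.0399]
t 11.70 pos [0.5946 0.3322 0.0923] F [ 0.2 -0.5 -2.6] op 0.327
rows [ -0.1 -11.4  -0.4] [ 81.8   1.9 372.9] dist 382.0 ax x [-1.     0.009 -0.007] z [-0.009 -1.     0.   ]
```

View pics/m14.png

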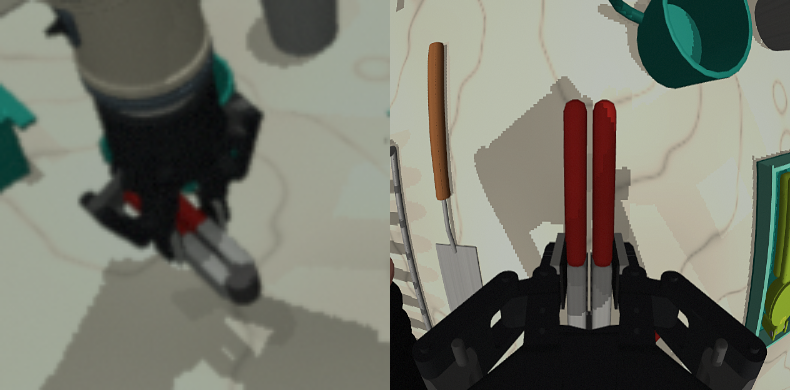

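Request:
send_rows(plan=[[0, -1, 0, 4, 0, 16, 15], [0, -3, 0, 11, 0, 45, 15], [0, -6, 0, 20, 1, 80, 15], [0, -9, 0, 28, 1, 115, 15], [0, -11, -0.3, 37, 2, 150, 15]])

```text
t: 12.12
tool_pos: [0.5546, 0.181, 0.089]
eef_rot: [-0.066, 0.066, -0.704, 0.705]
contact_force: [0.1, -0.5, -2.4]
opening: 0.333
```

```bash
python3 -c "
from h import *
go((.5095,-.04,.09),.19-np.pi/2)"
```

```text
t 12.12 pos [0.5546 0.181  0.089 ] F [ 0.1 -0.5 -2.4] op 0.333
rows [-0.1 -0.2  0. ] [ 85.3  -0.7 208.8] dist 226.0 ax x [-0.983 -0.185  0.001] z [ 0.185 -0.983  0.001]
```

Request:
send_rows(plan=[[0, 0, 0, 14, 0, 34, 15], [0, 0, 0, 28, 0, 68, 15], [0, 0, 0, 42, 0, 102, 15], [0, 0, 0, 56, 0, 137, 15], [0, 0, 0, 68, 0, 167, 15]])

```text
t: 12.53
tool_pos: [0.5169, 0.0023, 0.0883]
eef_rot: [-0.065, 0.067, -0.704, 0.705]
contact_force: [1.0, -0.6, -2.7]
opening: 0.334
```

```bash
python3 -c "
from h import *
go((.5095,-.04,.09),.19-np.pi/2)"
```

```text
t 12.53 pos [0.5169 0.0023 0.0883] F [ 1.  -0.6 -2.7] op 0.334
rows [-0.1 -0.2  0.2] [15.1 -1.6 40.2] dist 43.0 ax x [-0.983 -0.185  0.003] z [ 0.185 -0.983  0.001]
```

Request:
send_rows(plan=[[0, 0, 0, 7, -1, 18, 15], [0, 0, 0.2, 11, -1, 30, 15], [0, 0, 0.2, 14, -1, 37, 15], [0, 0, 0.2, 15, -1, 40, 15], [0, 0, 0.2, 15, -1, 40, 15]])

```text
t: 12.95
tool_pos: [0.5092, -0.04, 0.089]
eef_rot: [-0.066, 0.066, -0.704, 0.704]
contact_force: [-0.6, 0.3, -1.4]
opening: 0.328
```

Run:
```python
from h import *
np.set_printoptions(precision=4,suppress=True)
eyes.grab_frame('top')
im=eyes.grab_frame('side'); cv2.imwrite('pics/side15.png',im[:,:,::-1])
im=eyes.grab_frame('wrist'); cv2.imwrite('pics/wrist15.png',im[:,:,::-1])
go((.5095,-.04,.09),.19-np.pi/2)
```

```text
t 13.10 pos [ 0.5097 -0.039   0.0892] F [-0.1  0.5 -3.2] op 0.328
rows [-0.1 -0.2 -0. ] [ 0.3 -0.8  0.9] dist 1.0 ax x [-0.983 -0.186 -0.001] z [ 0.186 -0.983  0.001]
```

View pics/wrist15.png

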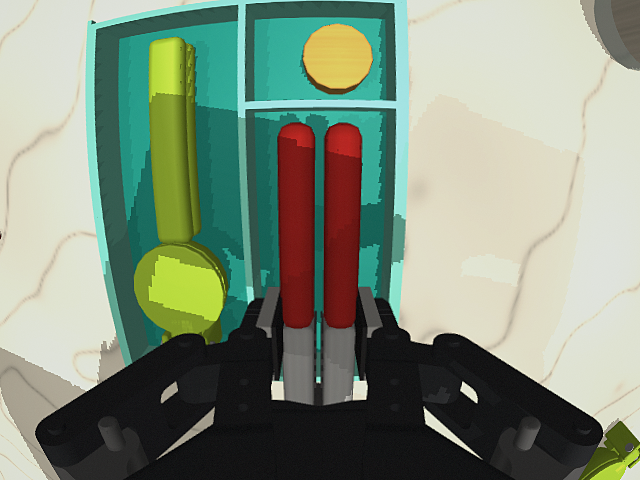

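View pics/side15.png

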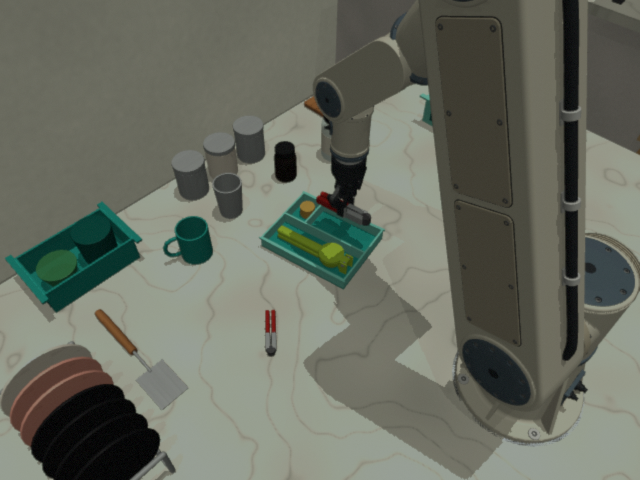

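Run:
```python
from h import *
np.set_printoptions(precision=4,suppress=True)
o,R=pose();p=o["tool_pos"];M=R.as_matrix();u=-M[:2,0];l=-M[:2,2]
def rel(px,z): e=wz(px,z);return (e[:2]-p[:2])@u*1e3,(e[:2]-p[:2])@l*1e3
print("tip",rel((320,124),p[2]+.016))
print("cross wall near edge",rel((320,109),.034))
print("divider right edge",rel((245,200),.034),rel((245,260),.034))
print("right wall inner",rel((394,160),.034),rel((392,250),.034))
```

```text
tip (np.float64(74.28045191894329), np.float64(0.30740776503769046))
cross wall near edge (np.float64(84.71953369877103), np.float64(0.015497625878667121))
divider right edge (np.float64(35.93199389596068), np.float64(41.19579048294887)) (np.float64(1.1385857555390675), np.float64(43.009678364525634))
right wall inner (np.float64(57.948655335261776), np.float64(-39.93047927938288)) (np.float64(7.1242099215298715), np.float64(-40.9938050449613))
```

Request:
send_rows(plan=[[0, 0, 0, 0, 12, 0, 15], [0, 0, 0, 0, 27, 0, 15], [0, 0, 0, 0, 42, 0, 15], [0, 0, 0, 0, 56, 0, 15], [0, 0, 0, 0, 65, 0, 15]])

```text
t: 13.52
tool_pos: [0.5094, -0.0381, 0.023]
eef_rot: [-0.066, 0.067, -0.704, 0.704]
contact_force: [-0.7, 0.3, -2.0]
opening: 0.329
```

Run:
```python
from h import *
im=eyes.grab_frame('wrist'); cv2.imwrite('pics/wrist16.png',im[:,:,::-1])
go((.5095,-.04,.0077),.19-np.pi/2)
```

```text
t 13.57 pos [ 0.5086 -0.0382  0.022 ] F [-1.   0.2 -4.3] op 0.329
rows [-0.  -0.1  0.1] [-0.5 14.3  1.9] dist 14.0 ax x [-0.982 -0.187  0.002] z [ 0.187 -0.982  0.   ]
```

View pics/wrist16.png

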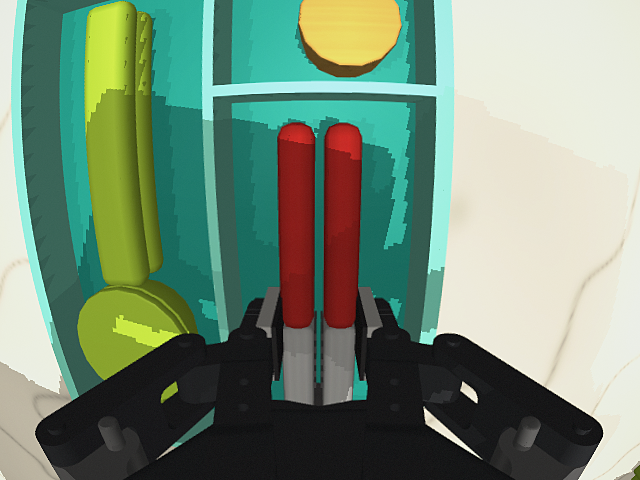

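Request:
send_rows(plan=[[0, 0, 0, 0, 4, 0, 15], [0, 0, 0, 0, 8, 0, 15], [0, 0, 0, 0, 11, 0, 15], [0, 0, 0, 0, 13, 0, 15], [0, 0, 0, 0, 13.5, 0, 15]])

```text
t: 13.98
tool_pos: [0.5087, -0.0382, 0.0085]
eef_rot: [-0.066, 0.067, -0.704, 0.704]
contact_force: [-0.4, -0.5, -2.0]
opening: 0.325
```

Request:
send_rows(plan=[[0, 0, 0, 0, 0.3, 0, 15], [0, 0, 0, 0, 0.6, 0, 15], [0, 0, 0, 0, 0.6, 0, 15], [0, 0, 0, 0, 0.6, 0, 15], [0, 0, 0, 0, 0.6, 0, 15]])

```text
t: 14.4
tool_pos: [0.5088, -0.0382, 0.008]
eef_rot: [-0.066, 0.067, -0.704, 0.704]
contact_force: [-0.3, 0.3, -2.8]
opening: 0.326
```

Request:
send_rows(plan=[[0, 0, 0, 0, 0.5, 0, 15], [0, 0, 0, 0, 1, 0, 15], [0, 0, 0, 0, 1.3, 0, 15], [0, 0, 0, 0, 1.3, 0, 15], [0, 0, 0, 0, 1.3, 0, 15]])

```text
t: 14.82
tool_pos: [0.5089, -0.0383, 0.0077]
eef_rot: [-0.066, 0.067, -0.704, 0.704]
contact_force: [-4.9, 0.1, 13.2]
opening: 0.327
```

Request:
send_rows(plan=[[0, 0, 0, 0, -0.5, 0, 34], [0, 0, 0, 0, -0.5, 0, 44], [0, 0, 0, 0, -0.5, 0, 44], [0, 0, 0, 0, -4, 0, 44], [0, 0, 0, 0, -20, 0, 44]])

```text
t: 15.23
tool_pos: [0.5073, -0.0381, 0.0262]
eef_rot: [0.065, -0.068, 0.704, -0.704]
contact_force: [-0.1, -0.2, -0.2]
opening: 0.511
```

Request:
send_rows(plan=[[0, 0, 0, 0, -30, 0, 44], [0, 0, 0, 0, -60, 0, 44], [0, 0, 0, 0, -95, 0, 44], [0, 0, 0, 0, -130, 0, 44], [0, 0, 0, 0, -150, 0, 44]])

```text
t: 15.65
tool_pos: [0.5093, -0.0382, 0.18]
eef_rot: [-0.066, 0.067, -0.704, 0.704]
contact_force: [1.4, -0.0, 0.4]
opening: 0.511
```

Run:
```python
from h import *
eyes.grab_frame('top')
im=eyes.grab_frame('side'); cv2.imwrite('pics/side17.png',im[:,:,::-1])
im=eyes.grab_frame('wrist'); cv2.imwrite('pics/wrist17.png',im[:,:,::-1])
go((.5095,-.04,.0077),.19-np.pi/2)
cv2.imwrite('pics/s17.png',cv2.resize(cv2.imread('pics/side17.png')[180:300,240:400],None,fx=5,fy=5,interpolation=cv2.INTER_CUBIC))
```

```text
t 15.80 pos [ 0.5092 -0.0381  0.178 ] F [-0.4  0.2 -0.5] op 0.514
rows [-0.  -0.1  0.1] [-1.000e-01  1.703e+02  1.800e+00] dist 170.0 ax x [-0.982 -0.187  0.001] z [ 0.187 -0.982  0.001]
```

View pics/wrist17.png

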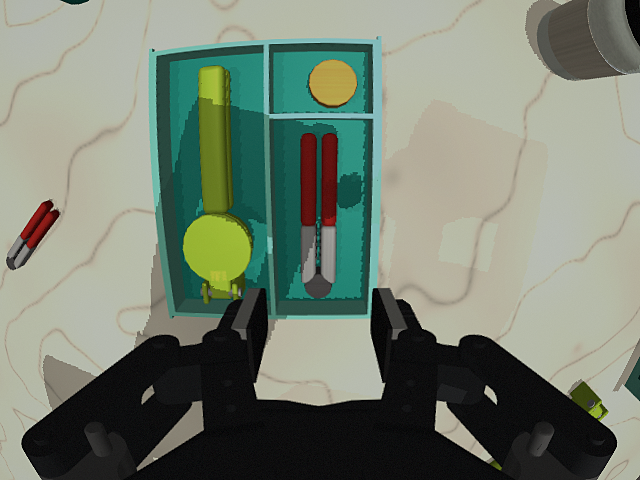

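View pics/s17.png

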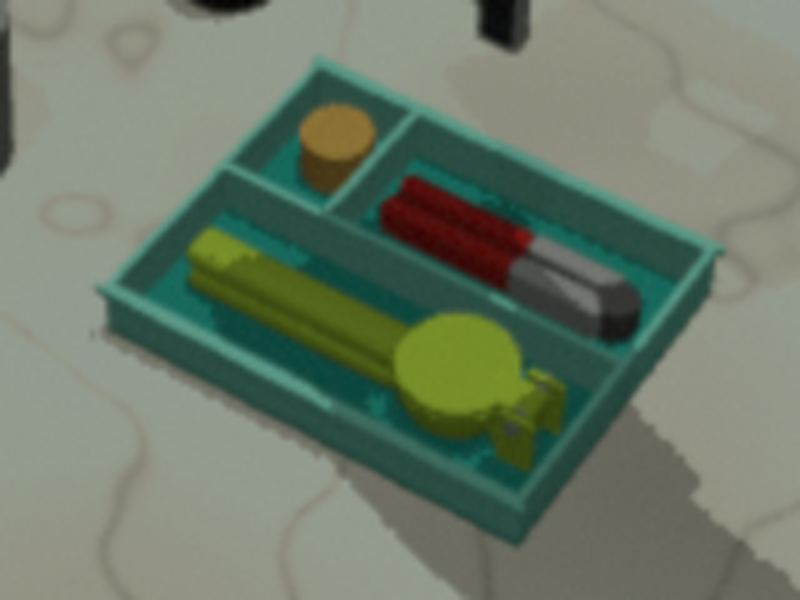

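Run:
```python
from h import *
np.set_printoptions(precision=4,suppress=True)
c=eyes.camera_params("wrist");s=eyes.camera_params("side")
def t2(w,p):
    C,v=wray(w,c);D=-s["R"].T@s["t"];k=s["R"].T@np.linalg.inv(s["mtx"])@[*p,1]
    A=np.c_[v,-k];x=np.linalg.lstsq(A,D-C,rcond=None)[0];a=C+v*x[0];b=D+k*x[1];return (a+b)/2,np.linalg.norm(a-b)
print("lever end top",t2((213,67),(240+205/5,180+229/5)))
print("lid centre",t2((217,245),(240+458/5,180+361/5)))
print("pivot top",t2((319,287),(240+614/5,180+301/5)))
print("nc tips",t2((308,134),(240+388/5,180+203/5)),t2((330,134),(240+411/5,180+180/5)))
```

```text
lever end top (array([0.6184, 0.0666, 0.0355]), np.float64(0.0014937932412651233))
lid centre (array([0.4758, 0.041 , 0.0348]), np.float64(0.00320609008235705))
pivot top (array([ 0.4525, -0.0476,  0.0231]), np.float64(0.0024275362563321613))
nc tips (array([ 0.5769, -0.0166,  0.0204]), np.float64(0.0029673051523410082)) (array([ 0.5795, -0.0345,  0.0212]), np.float64(0.004727162290665546))
```

The heights fit two closed, flat tools: the lever end is at 35 mm (34 expected), and the nutcracker's top is at 20–23 mm (26 expected). I'm handing in.

```bash
python3 -c "
from plant import workorder
print(workorder.hand_in())"
```

```text
the job is handed in; nothing more can be done
None
```

Both tools are folded closed and lying flat in the turquoise case, and the job was handed in at about 16 s of the 56 s allowed. The hand-in gives no verdict.

**What I did**
- **Squeezer:** I pushed its lever shut with the closed fingers, pressing until it stopped. I then gripped both handles together and set it in the long compartment, letting go once I felt contact.
- **Nutcracker:** I squeezed its legs together with the gripper and set it in the short compartment the same way. It touched the floor at about 13 N just before release.

**Last checks**
- **Position:** the wrist and side views show both tools inside their compartments, clear of the walls. The brass tin is in its place, and the gripper is clear, about 0.18 m up.
- **Squeezer:** the lever end measures 35 mm high and the lid 35 mm. A closed squeezer on the case floor should put the lever end at 34 mm.
- **Nutcracker:** its top measures 20 to 23 mm at three points, against the expected 26 mm. I put the difference down to pixel error, since the viewing rays missed each other by 2 to 5 mm. The legs look parallel.
- **Disagreement:** the wrist and fixed cameras differed by 3 to 7 mm on where the case and nutcracker stand. I compromised for the squeezer, and the compartments had room to spare.
- **Not checked:** I didn't measure the jars, cups or spatula afterwards; nothing in the pictures or force readings suggested the arm touched them.

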